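Third hand at the jig: hold a mug-peg rail against the sprung fence

TASK

First slide the jig's side stop along its track until it stands level with the red mark, and leave it there. Then lay the wooden peg rail flat on the jig's bed, pegs up, with its end close against the side stop, and press its long edge squarely against the sprung fence so that the fence's pointer stays in the green zone, never letting the pointer reach the red. Keep that steady push up for a couple of seconds and finish while still holding it, so a colleague can screw the rail down; leave the glasses, mug, jar and screwdriver where they are.

Things in the scene. Friction and masses are not known exactly. Their poses are not given: they have to be found in the camera images.
- jig: Plywood jig board fixed to the counter, 250 (x) x 350 (y) x 16 mm; underside origin, board x -120 to +130, y -175 to +175 mm. x points from stop track to sprung fence (away from robot), y along both (robot's left), bed top at z = 16 mm. Grey spring housing, 20 mm high, at x 110 to 128. Track 34 mm wide, 4 mm high, at x = -75, y -15 to 175. Gauge strip on the bed at y = -163: white, green, white, red.
- fence (a joint): Sprung aluminium fence, 300 (y) x 15 x 21 mm high, top 38 mm above the counter. In m: 0 at rest (front face at jig x = 50 mm), grows as it is pushed to jig +x, up to 0.040. Spring 350 N/m, no preload (7 N at 0.020). A black pointer at its -y end, level with its front face, reads the gauge strip: green zone 0.014 to 0.026 (5 to 9 N), red zone from 0.034.
- fence_face (a point): Centre of the fence's front face (moves with the fence), 11.5 mm above the bed, at jig y = 0; axes as the jig's.
- stop (a joint): Position in m of the side stop along its track, 0 to 0.130, growing towards jig +y; 0 is jig y = 20 mm. Friction about 6 N; it stays where it is left.
- stop_grip (a point): Centre of the side stop's upright black knob, 28 (x) x 20 (y) x 34 mm high, top 16 mm above this point; the point is 46.5 mm above the counter, at jig x = -75 mm. From its foot a steel finger 12 mm wide (y), 13 mm high, centred on the knob in y, reaches over the bed to jig x = 45 mm, its top 33.5 mm above the counter. Axes as the jig's.
- stop_face (a point): Point on the side face (jig -y side) of the stop's steel finger, 6 mm in -y from the knob's centre, at jig x = 25 mm; the rail's end goes against this face, the rail lying on the -y side of it. Axes as the jig's.
- mark: Flat red tab, 14 mm wide (y), 3 mm high, on the bed beside the track on the robot's side, with a narrow 6 mm tongue towards the track. Origin at the tongue's centre line; the side stop is set when the knob's centre has the same jig y as this origin. Axes as the jig's. It cannot be moved.
- rail_grip (a point): Centre of the middle peg of the loose wooden peg rail (about 0.3 kg) on the counter left of the jig: a batten 50 (x) x 180 (y) x 24 mm high with three upright square pegs, 20 x 20 mm, 46 mm high, at y = -70, 0, +70 mm. The point is 47 mm above the rail's underside, 23 mm above the batten's top, mid-length and mid-width; z up along the peg. Either long edge may go to the fence.
- rail: The same peg rail; origin at the centre of its underside, axes as for rail_grip.
- tumbler0: Empty clear glass tumbler, 72 mm across, 100 mm high, origin at the underside. To be left alone.
- tumbler1: Empty clear glass tumbler, 72 mm across, 100 mm high, origin at the underside. To be left alone.
- tumbler2: Empty clear glass tumbler, 72 mm across, 100 mm high, origin at the underside. To be left alone.
- mug: Blue ceramic mug, 84 mm across, 95 mm high, origin at the underside. To be left alone.
- screwdriver: Orange-handled screwdriver lying beyond the jig. To be left alone.
- sugar_jar: Jar with steel cap, 80 mm across, 120 mm high, origin at the underside. To be left alone.
Not all that is in view belongs to the job. Of the things like the rail, leave any that is turquoise; of the rest the larger one is meant.

How it is judged:
By the outcome, as a careful person would: the job done as asked, in the order asked, and still so for the second after the job is handed in, while the arm keeps its last pose, push and grip.
It also fails if it takes over 58 s, if anything falls off the work surface, if the arm or the gripper's body presses on something with over 40 N, if the wrist force passes 120 N, or if a joint passes its speed limit or range.

ROBOT

A 6-joint arm with a two-finger parallel gripper is mounted at the origin on the work surface. World frame = base frame: x ahead of the robot, y to its left, z up, the work surface at z = 0. Lengths are in m, angles in rad, forces in N, time in s.
With the tool pointing down it reaches from about 0.275 to 0.75 m from the base axis. Payload 10.2 kg.
Tool frame: the origin (TCP) lies at the very end of the fingers, on their centre line; the grasp point (between the pads) lies 19 mm behind it (grip_point_offset is the distance from the TCP to the grasp point, in m); z points along the fingers, y is the direction in which the jaws open and shut (so a half turn about z gives the same grasp; the last joint's range is limited). The gripper opens to 88 mm and grips with 3 to 60 N. Pads are 18 mm wide; open, the fingers measure 123 mm over their backs; the gripper's body (75 mm by 187 mm) begins 45 mm behind the grasp point.
Start: joints at [-1.349, 0.313, 1.498, -0, 1.331, -0.223], TCP at [0.226, -0.474, 0.239] pointing down, gripper open.
Joint ranges: [-2.94, 2.94], [-0.97, 2.17], [0.19, 2.56], [-1.23, 4.37], [0.02, 3.11], [-2.88, 2.88]. Speed limits (rad/s): [2.39, 2.39, 3.01, 3.14, 3.14, 3.14].

INTERFACE

Orientations are given as a unit quaternion [w, x, y, z].
In Python, from rig import * gives the robot as it stands.
- The arm moves only by the shell command python3 -m jog 'ROWS' [FORCE]. ROWS is JSON, a list of rows, each a list of 3 entries, a list of its own where there are three numbers: the opening, from 0 (shut) to 1 (fully open), then the shift along the tool's x, y, z in m, then the turn, a rotation vector about the tool's x, y, z in degrees. In form: [[hand, [dx, dy, dz], [rx, ry, rz]], ...]. A call has exactly 8 rows; each row is the pose to reach, as a shift and turn from the pose measured when the call began, along the tool's axes at that moment; what a row does not reach only later rows make up. A row lasts 1/12 s, in which the tool goes at most 41.7 mm and 7.16 degrees, less where a joint would pass 70% of its speed; a pose out of reach is approached as far as the arm can. A call with a gripper value outside its range is refused whole. The fingers move at their own pace and stop on an object; FORCE is the grip in N (left out, the last holds). Time passes only in rows, so rows that repeat a pose let the fingers close, or fill a call up. It gives the time, the measured TCP pose, the force and the opening at its end, in the units of the state.
- observe(): the state, without advancing time (a new reading comes with each control period).
- grab_frame(name): name is "side" or "top" or "wrist"; returns the picture (400x640x3 uint8, red, green, blue); there is no depth.
- camera_model(name): a dict with "mtx" (3x3 intrinsics, pixels), "k1" (the pictures are not rectified: a ray, as slopes to the right and down, at radius r is drawn at 1 + k1 r^2 times it, then the intrinsics apply), "rvec" (rotation vector, rad) and "tvec" (3), from world to camera coordinates, as OpenCV has them. Camera axes: x right, y down, z forward; pixel columns grow to the right and rows downward; lengths in m; the calibration is good to about 2 mm. A picture is of the moment at which its call begins: read the wrist's pose just before it. camera_model takes no time and is no camera call; for the wrist camera it gives the pose at the moment of the call.
- job_done(): hands the job in, once; it reports no verdict.
The state is a dict: "clock": time; "q": joint angles; "dq": joint speeds; "joint_efforts": joint torques, N m; "eef_pos": TCP position; "tcp_rot": TCP orientation; "ft_force": force on the tool from outside, world axes, zero at the start; "ft_torque": the same for the moment, N m; "width": finger opening in m.
Only numpy, scipy, OpenCV 4.12 (cv2) and the standard library are available. Lean on these libraries where they do the work, as an engineer would, in place of code of your own. Each camera call takes 0.05 s, during which the arm holds its last target. There are 200 camera calls.

## Working session

There is one attempt and no reset: what is moved stays moved. The work goes in short steps, Python scripts to look and compute and a shell command to move; the robot and the scene stay as the last step left them, time stands still between calls to the robot, and variables do not carry over. Pictures are saved under pics/ and viewed, about 8 in all and at most 12, crops included, and the job is handed in when it is done.

```bash
mkdir -p pics; ls
python3 - <<'E'
from rig import *
import cv2
s=observe();print(s)
for n in ["top","side"]:
    im=grab_frame(n);cv2.imwrite(f"pics/{n}0.png",im[:,:,::-1]);print(n,camera_model(n))
E
```

```text
pics
{'clock': 0.0, 'q': array([-1.34938672e+00,  3.13466251e-01,  1.49842802e+00,  2.34163792e-05,
        1.33100776e+00, -2.23390397e-01]), 'dq': array([ 0.00054019,  0.00114549, -0.00169217, -0.00066874, -0.00087053,
        0.00053633]), 'joint_efforts': array([ 2.55086064e-06, -4.02209222e+01, -2.52272701e+01,  6.94335066e-02,
        3.52828670e-02, -8.88965974e-05]), 'eef_pos': array([ 0.22583939, -0.47367197,  0.23815617]), 'tcp_rot': array([-6.54679118e-04,  9.75371294e-01,  2.20568380e-01,  1.20197718e-05]), 'ft_force': array([-0.12171938, -0.56568216,  0.37949682]), 'ft_torque': array([-0.02906935,  0.00316298, -0.05859355]), 'width': 0.08806194290848311}
top {'mtx': array([[431.5785878 ,   0.        , 325.1481179 ],
       [  0.        , 431.5785878 , 201.99002686],
       [  0.        ,   0.        ,   1.        ]]), 'k1': 0.0376508243881397, 'rvec': array([ 2.17966663, -2.13661192,  0.17548941]), 'tvec': array([0.15250058, 0.54251889, 1.1356159 ])}
side {'mtx': array([[500.45579639,   0.        , 317.53554519],
       [  0.        , 500.45579639, 202.44066425],
       [  0.        ,   0.        ,   1.        ]]), 'k1': -0.15905389099549316, 'rvec': array([ 0.86641334, -2.51440266,  1.13724392]), 'tvec': array([0.54836251, 0.17877392, 1.17178071])}
```

View pics/top0.png

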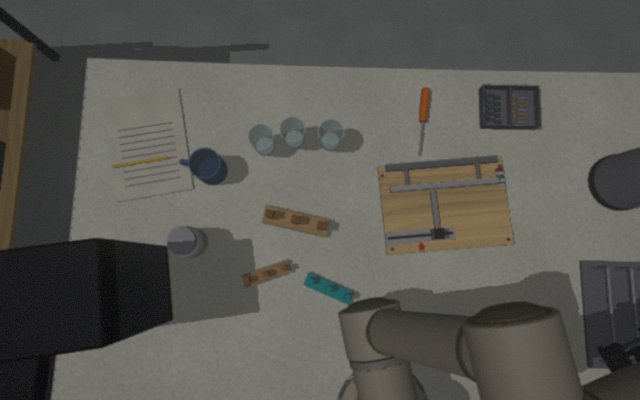

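View pics/side0.png

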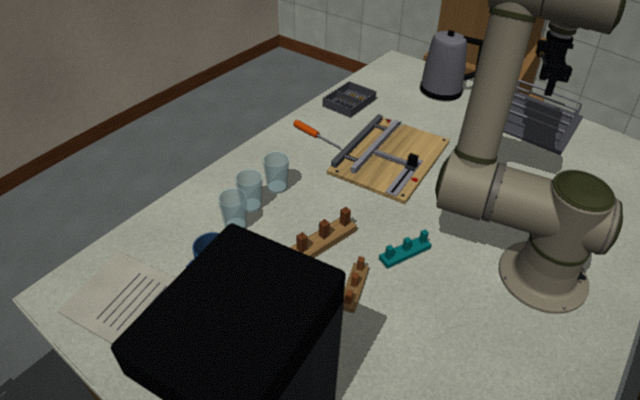

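The top view shows the jig around (445,205), the stop knob at about (438,234) and the red tab at (422,246). The large wooden rail is at (297,221), with a small one at (267,272) and a turquoise one at (330,288). Next I measure them and view an enlarged crop.

```bash
cat > h.py <<'E'
import numpy as np, cv2
from rig import *
from scipy.spatial.transform import Rotation as R
def cast(m,px,z):
    """pixels (n,2) onto plane(s) z"""
    px=np.atleast_2d(np.asarray(px,float)); K=np.array(m["mtx"])
    d=(px-[K[0,2],K[1,2]])/[K[0,0],K[1,1]]
    u=d.copy()
    for _ in range(20): u=d/(1+m["k1"]*(u**2).sum(1,keepdims=True))
    Rm=cv2.Rodrigues(np.array(m["rvec"],float))[0]; c=-Rm.T@np.array(m["tvec"])
    v=np.c_[u,np.ones(len(u))]@Rm
    return c+v*((z-c[2])/v[:,2])[:,None]
def proj(m,P):
    Rm=cv2.Rodrigues(np.array(m["rvec"],float))[0]; c=np.atleast_2d(P)@Rm.T+np.array(m["tvec"])
    u=c[:,:2]/c[:,2:]; u=u*(1+m["k1"]*(u**2).sum(1,keepdims=True)); K=np.array(m["mtx"])
    return u*[K[0,0],K[1,1]]+[K[0,2],K[1,2]]
E
python3 - <<'E'
from h import *
im=cv2.imread("pics/top0.png"); m=camera_model("top")
hsv=cv2.cvtColor(im,cv2.COLOR_BGR2HSV)
def comps(mask,amin):
    n,l,st,c=cv2.connectedComponentsWithStats(mask.astype(np.uint8))
    for i in range(1,n):
        if st[i,4]>=amin: yield i,l==i,st[i],c[i]
H,S,V=hsv[...,0],hsv[...,1],hsv[...,2]
roi=np.zeros(H.shape,bool);roi[140:310,200:530]=1
wood=roi&(H<25)&(S>80)&(V>40)
for i,mk,st,c in comps(wood,80):
    pts=np.argwhere(mk)[:,::-1].astype(np.float32)
    r=cv2.minAreaRect(pts);b=cv2.boxPoints(r)
    print(st,c.round(1),r,b.round(1).tolist()); print(cast(m,b,0.016).round(3).tolist())
red=roi&((H<6)|(H>174))&(S>150)&(V>70)
for i,mk,st,c in comps(red,3): print("red",st,c,cast(m,c,0.018))
a=cv2.resize(im[140:270,365:525],None,fx=5,fy=5,interpolation=cv2.INTER_CUBIC)
cv2.imwrite("pics/c1.png",np.clip(a*1.5,0,255))
E
```

```text
[480 157  23  21 281] [490.2 168.7] ((490.73077392578125, 167.6538543701172), (18.04268455505371, 22.357240676879883), 78.69007110595703) [[478.0, 161.0], [499.8999938964844, 156.60000610351562], [503.5, 174.3000030517578], [481.5, 178.6999969482422]]
[[0.668, -0.265, 0.016], [0.682, -0.327, 0.016], [0.631, -0.335, 0.016], [0.617, -0.273, 0.016]]
[408 165  69  19 943] [442.  173.8] ((442.0273742675781, 173.8345184326172), (14.197670936584473, 67.36774444580078), 85.33314514160156) [[407.8999938964844, 169.5], [475.0, 164.0], [476.20001220703125, 178.1999969482422], [409.0, 183.6999969482422]]
[[0.639, -0.067, 0.016], [0.659, -0.256, 0.016], [0.619, -0.258, 0.016], [0.599, -0.07, 0.016]]
[ 378  166   56   66 2290] [403.5 204.2] ((405.47607421875, 196.6097412109375), (66.29911804199219, 49.11177062988281), 83.8844985961914) [[377.5, 166.3000030517578], [426.3999938964844, 161.0], [433.3999938964844, 227.0], [384.6000061035156, 232.1999969482422]]
[[0.647, 0.018, 0.016], [0.665, -0.119, 0.016], [0.479, -0.136, 0.016], [0.462, -0.002, 0.016]]
[ 387  184  127   70 4515] [468.3 219. ] ((44
[... 664 characters left out ...]
 0.016], [0.495, 0.151, 0.016], [0.448, 0.16, 0.016]]
[242 260  49  26 585] [266.  273.2] ((266.1000061035156, 273.300048828125), (12.6491117477417, 48.69908142089844), 71.56504821777344) [[241.0, 275.0], [287.20001220703125, 259.6000061035156], [291.20001220703125, 271.6000061035156], [245.0, 287.0]]
[[0.34, 0.385, 0.016], [0.383, 0.263, 0.016], [0.351, 0.251, 0.016], [0.308, 0.373, 0.016]]
red [496 169   6   2   7] [498.28571429 169.14285714] [[ 0.64523847 -0.31977877  0.018     ]]
red [420 244   4   6  17] [421.35294118 246.58823529] [[ 0.42484175 -0.10168805  0.018     ]][ WARN:0@0.428] global loadsave.cpp:1063 imwrite_ Unsupported depth image for selected encoder is fallbacked to CV_8U.
```

View pics/c1.png

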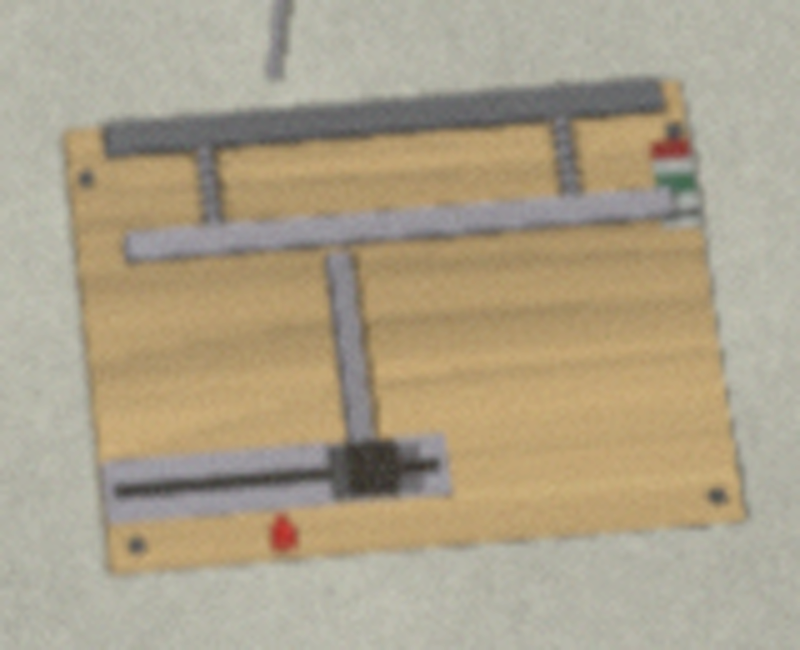

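The crop shows the knob, the finger, the gauge (pointer in white) and the mark. The board corners in full-image pixels are (378.2,166), (501.4,156), (514.4,243.6) and (387,254.8). I compute the jig pose and a move to view it with the wrist camera.

```bash
cat >> h.py <<'E'
def fit2(J,W):
    """rigid 2D fit: W = Rz(a) J + t"""
    J,W=np.array(J)[:,:2],np.array(W)[:,:2]; j=J-J.mean(0); w=W-W.mean(0)
    a=np.arctan2((j[:,0]*w[:,1]-j[:,1]*w[:,0]).sum(),(j*w).sum())
    Rm=np.array([[np.cos(a),-np.sin(a)],[np.sin(a),np.cos(a)]]); t=W.mean(0)-Rm@J.mean(0)
    return a,t,Rm,(J@Rm.T+t-W)
def move(pos,jaw,s=None):
    """shift & turn (tool axes) to pos with tool down, jaw (tool y) along world angle jaw (mod pi)"""
    s=s or observe(); q=s["tcp_rot"]; T=R.from_quat([q[1],q[2],q[3],q[0]])
    best=None
    for k in (0,np.pi):
        y=np.array([np.cos(jaw+k),np.sin(jaw+k),0]); z=np.array([0,0,-1.]); G=R.from_matrix(np.c_[np.cross(y,z),y,z])
        rv=(T.inv()*G).as_rotvec(degrees=True)
        if best is None or np.linalg.norm(rv)<np.linalg.norm(best): best=rv
    return (T.inv().apply(np.array(pos)-s["eef_pos"])*1000).round(1), best.round(2)
E
python3 - <<'E'
from h import *
m=camera_model("top")
W=cast(m,[[378.2,166],[501.4,156],[514.4,243.6],[387,254.8]],0.016)
J=[[.13,.175],[.13,-.175],[-.12,-.175],[-.12,.175]]
a,t,Rm,res=fit2(J,W);print(np.degrees(a),t,res.round(4).tolist())
inv=lambda w:(np.array(w)[:2]-t)@Rm
crop=lambda x,y:[365+x/5,140+y/5]
print("mark",inv(cast(m,crop(282,525),.018)[0]),"knob",inv(cast(m,crop(373,467),.0625)[0]))
s=observe();T=R.from_quat(np.roll(s["tcp_rot"],-1));print(T.as_matrix().round(3))
ja=a+np.pi/2
p=Rm@[-0.03,0.04]+t
print("to",p,move([*p,0.30],ja))
print(np.degrees(ja),{k:(v.round(3) if hasattr(v,'round') else v) for k,v in camera_model("wrist").items()})
c=camera_model("wrist");Rw=cv2.Rodrigues(np.array(c["rvec"]))[0];C=-Rw.T@c["tvec"];print("cam in tool",T.inv().apply(C-s["eef_pos"]),(T.inv().as_matrix()@Rw.T).round(3))
E
```

```text
5.99695008775871 [ 0.53760791 -0.17036449] [[0.0013, 0.0012], [0.0015, -0.0001], [-0.002, -0.0004], [-0.0008, -0.0007]]
mark [-0.10070274  0.07944021] knob [-0.0753834   0.03899703]
[[ 0.903  0.43  -0.   ]
 [ 0.43  -0.903  0.001]
 [ 0.    -0.001 -1.   ]]
to [ 0.50359307 -0.13371766] (array([ 397.1, -187.5,  -61.5]), array([-0.07, -0.  , 19.48]))
95.99695008775872 {'mtx': array([[331.141,   0.   , 317.093],
       [  0.   , 331.141, 204.778],
       [  0.   ,   0.   ,   1.   ]]), 'k1': 0.007031544953816979, 'rvec': array([-2.467,  1.557,  0.203]), 'tvec': array([-0.525, -0.037,  0.389])}
cam in tool [ 0.06329567  0.00065433 -0.14646669] [[ 0.    -0.967 -0.255]
 [ 1.     0.     0.   ]
 [-0.    -0.255  0.967]]
```

```bash
R='[1,[0.397,-0.1875,0.088],[0,0,19.5]]'; python3 -m jog '[[1,[0.397,-0.187,0.088],[0,0,19.5]],[1,[0.397,-0.187,0.088],[0,0,19.5]],[1,[0.397,-0.187,0.088],[0,0,19.5]],[1,[0.397,-0.187,0.088],[0,0,19.5]],[1,[0.397,-0.187,0.088],[0,0,19.5]],[1,[0.397,-0.187,0.088],[0,0,19.5]],[1,[0.397,-0.187,0.088],[0,0,19.5]],[1,[0.397,-0.187,0.088],[0,0,19.5]]]' 10; python3 -c "
from h import *
import numpy as np
print(move([0.504,-0.134,0.15],np.radians(96)))"
```

```text
clock: 0.77
eef_pos: [0.431, -0.2222, 0.1734]
tcp_rot: [-0.001, 0.999, 0.052, -0.0]
ft_force: [0.7, -0.6, 0.9]
width: 0.0882
(array([ 81.8, -80.1,  23.5]), array([-0.07,  0.02, -0.02]))
```

```bash
python3 -m jog '[[1,[0.041,-0.04,0.012],[0,0,0]],[1,[0.082,-0.08,0.0235],[0,0,0]],[1,[0.082,-0.08,0.0235],[0,0,0]],[1,[0.082,-0.08,0.0235],[0,0,0]],[1,[0.082,-0.08,0.0235],[0,0,0]],[1,[0.082,-0.08,0.0235],[0,0,0]],[1,[0.082,-0.08,0.0235],[0,0,0]],[1,[0.082,-0.08,0.0235],[0,0,0]]]'
python3 - <<'E'
from h import *
import pickle
m=camera_model("wrist"); im=grab_frame("wrist")[:,:,::-1].copy()
cv2.imwrite("pics/w1.png",im); pickle.dump(m,open("w1.pkl","wb")); print(observe()["eef_pos"])
E
```

```text
clock: 1.43
eef_pos: [0.5038, -0.1351, 0.1503]
tcp_rot: [-0.0, 0.999, 0.051, -0.0]
ft_force: [0.2, 0.6, 0.3]
width: 0.088
[ 0.50380792 -0.13504952  0.15030421]
```

View pics/w1.png

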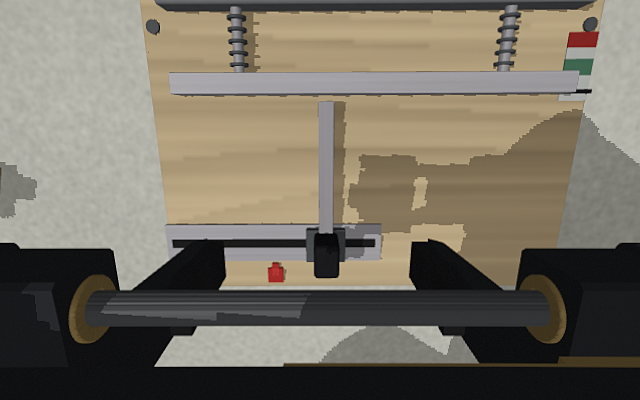

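The wrist view shows the fence front edge near row 92, the finger at columns 319–333 (rows 103–230), the knob at (326,255), the red mark at (276,272) and the gauge at (578,60).

Run:
```python
from h import *
import pickle
m=pickle.load(open("w1.pkl","rb")); im=cv2.imread("pics/w1.png").astype(int)
B,G,Rr=im[...,0],im[...,1],im[...,2]; sat=im.max(2)-im.min(2)
grey=(sat<28)&(im.max(2)>120)
# fence front top edge
print("col300",[tuple(im[r,400]) for r in range(88,99)])
e=[]
for c in range(190,560,6):
    r=[r for r in range(72,100) if grey[r,c]]; e.append((c,max(r)+.5))
e=np.array(e); k=np.polyfit(e[:,0],e[:,1],1); 
f=cast(m,np.c_[[190,560],np.polyval(k,[190,560])],.038); d=f[0]-f[1]
print("fence edge",f,"angle of +y",np.degrees(np.arctan2(d[1],d[0])),"resid",np.abs(np.polyval(k,e[:,0])-e[:,1]).max())
L=[];
for r in range(115,215,5):
    cs=[c for c in range(312,345) if grey[r,c]]; L.append((r,min(cs)-.5,max(cs)+.5))
L=np.array(L); lp=cast(m,L[:,[1,0]],.0335); rp=cast(m,L[:,[2,0]],.0335)
print("finger width",np.linalg.norm((lp-rp)[:,:2],axis=1).round(4)); mid=(lp+rp)/2
dd=mid[0]-mid[-1]; print("finger dir",np.degrees(np.arctan2(dd[1],dd[0])),mid[0],mid[-1])
a=np.arctan2(d[1],d[0])-np.pi/2; Rm=np.array([[np.cos(a),-np.sin(a)],[np.sin(a),np.cos(a)]])
red=(Rr>130)&(G<70)&(B<80); red[:200]=0
rc=np.argwhere(red)[:,::-1]
for r in sorted(set(rc[:,1])): print(r,rc[rc[:,1]==r,0].min(),rc[rc[:,1]==r,0].max(),end='; ')
for nm,p in (("finger",mid.mean(0)),("fence",f.mean(0))): print(nm,p[:2]@Rm)
for r in (264,265,272):
    x=rc[rc[:,1]==r,0]; p=cast(m,[x.mean(),r],.019)[0]; print("mark",p,p[:2]@Rm)
print("gauge black pointer / end fence cols", [c for c in range(560,600) if grey[80,c]][-1:])
```

```text
col300 [(np.int64(160), np.int64(156), np.int64(158)), (np.int64(158), np.int64(155), np.int64(156)), (np.int64(157), np.int64(154), np.int64(155)), (np.int64(167), np.int64(164), np.int64(166)), (np.int64(155), np.int64(151), np.int64(153)), (np.int64(83), np.int64(79), np.int64(81)), (np.int64(72), np.int64(66), np.int64(64)), (np.int64(74), np.int64(97), np.int64(113)), (np.int64(119), np.int64(155), np.int64(174)), (np.int64(120), np.int64(154), np.int64(173)), (np.int64(118), np.int64(151), np.int64(170))]
fence edge [[ 0.5745994  -0.03432429  0.038     ]
 [ 0.60352003 -0.30624324  0.038     ]] angle of +y 96.07101637627052 resid 0.5368789504167779
finger width [0.0123 0.0115 0.0108 0.0116 0.0109 0.0109 0.011  0.011  0.0111 0.0111
 0.0112 0.0112 0.0112 0.0113 0.0113 0.0114 0.0114 0.0115 0.0115 0.0116]
finger dir 6.254742013692596 [ 0.56958151 -0.13602244  0.0335    ] [ 0.49436131 -0.14426669  0.0335    ]
263 272 272; 264 273 278; 265 273 278; 266 272 278; 267 272 278; 268 271 278; 269 268 282; 270 268 282; 271 268 282; 272 268 282; 273 269 282; 274 269 282; 275 269 282; 276 269 282; 277 269 282; 278 269 282; 279 269 283; 280 269 282; 281 269 282; finger [ 0.51504934 -0.19565687]
fence [ 0.56774662 -0.23162832]
mark [ 0.43493941 -0.10534084  0.019     ] [ 0.42135912 -0.1507497 ]
mark [ 0.43395312 -0.10541092  0.019     ] [ 0.42037095 -0.15071507]
mark [ 0.42695644 -0.10544919  0.019     ] [ 0.41340946 -0.15001315]
gauge black pointer / end fence cols [599]
```

```bash
python3 -c "
from h import *
print(move([0.461,-0.1477,0.036],np.radians(96.1)), cast(__import__('pickle').load(open('w1.pkl','rb')),[[327,240],[327,274]],.0625))"
```

```text
(array([-43.9,   8.3, 114.3]), array([-0.05, -0.  , -0.23])) [[ 0.47918616 -0.14636999  0.0625    ]
 [ 0.45135908 -0.1494494   0.0625    ]]
```

```bash
python3 -m jog '[[0.7,[-0.02,0.008,0.02],[0,0,0]],[0.7,[-0.042,0.008,0.04],[0,0,0]],[0.7,[-0.042,0.008,0.07],[0,0,0]],[0.7,[-0.042,0.008,0.1],[0,0,0]],[0.7,[-0.042,0.008,0.114],[0,0,0]],[0,[-0.042,0.008,0.114],[0,0,0]],[0,[-0.042,0.008,0.114],[0,0,0]],[0,[-0.042,0.008,0.114],[0,0,0]]]' 20; python3 -m jog '[[0,[0,0,0],[0,0,0]],[0,[0,0,0],[0,0,0]],[0,[0,0,0],[0,0,0]],[0,[0,0,0],[0,0,0]],[0,[0,0,0],[0,0,0]],[0,[0,0,0],[0,0,0]],[0,[0,0,0],[0,0,0]],[0,[0,0,0],[0,0,0]]]'
```

```text
clock: 2.15
eef_pos: [0.4634, -0.1478, 0.0375]
tcp_rot: [0.0, 0.999, 0.051, 0.001]
ft_force: [-0.3, -0.4, 0.6]
width: 0.0442
clock: 2.82
eef_pos: [0.4637, -0.1476, 0.0382]
tcp_rot: [0.0, 0.999, 0.051, 0.001]
ft_force: [0.1, 3.5, 7.3]
width: 0.0197
```

```bash
python3 -m jog '[[0,[0,-0.004,-0.001],[0,0,0]],[0,[0,-0.012,-0.001],[0,0,0]],[0,[0,-0.02,-0.001],[0,0,0]],[0,[0,-0.028,-0.001],[0,0,0]],[0,[0,-0.036,-0.001],[0,0,0]],[0,[0,-0.042,-0.001],[0,0,0]],[0,[0,-0.0453,-0.001],[0,0,0]],[0,[0,-0.0453,-0.001],[0,0,0]]]'
python3 - <<'E'
from h import *
s=observe();p=s["eef_pos"];a=np.radians(6.07);print("v",p[1]*np.cos(a)-p[0]*np.sin(a),s["width"],s["ft_force"])
E
```

```text
clock: 3.48
eef_pos: [0.4588, -0.102, 0.0383]
tcp_rot: [0.0, 0.999, 0.051, 0.001]
ft_force: [4.2, -0.3, -11.6]
width: 0.0199
v -0.1499800430097457 0.019892407295747403 [  4.24780107  -0.26605435 -11.64894772]
```

```bash
python3 -m jog '[[0.5,[0,0,0],[0,0,0]],[0.5,[0,0,0],[0,0,0]],[0.5,[0,0,0],[0,0,0]],[0.5,[0,0,-0.03],[0,0,0]],[0.8,[0,0,-0.07],[0,0,0]],[1,[0.03,0,-0.1],[0,0,0]],[1,[0.03,0,-0.11],[0,0,0]],[1,[0.03,0,-0.11],[0,0,0]]]'
cat > meas.py <<'E'
from h import *
import pickle,sys
n=sys.argv[1]
m=camera_model("wrist"); im=grab_frame("wrist")[:,:,::-1].copy(); cv2.imwrite(f"pics/{n}.png",im); pickle.dump(m,open(n+".pkl","wb"))
im=im.astype(int);B,G,Rr=im[...,0],im[...,1],im[...,2]; sat=im.max(2)-im.min(2); grey=(sat<28)&(im.max(2)>120)
a=np.radians(6.07);Rm=np.array([[np.cos(a),-np.sin(a)],[np.sin(a),np.cos(a)]])
red=((Rr>110)&(G<70)&(B<80)).astype(np.uint8); red[:200]=0
rc=np.argwhere(red)[:,::-1]
for r in sorted(set(rc[:,1])):
    x=rc[rc[:,1]==r,0]; p=cast(m,[(x.min()+x.max())/2,r],.019)[0]; print(r,x.min(),x.max(),(p[:2]@Rm).round(4))
print("expected finger px",proj(m,[[*(Rm@[.515,-.150]),.0335]]))
for r in range(100,215,10):
    c0=int(proj(m,[[*(Rm@[.515,-.150]),.0335]])[0,0])
    cs=[c for c in range(c0-14,c0+15) if grey[r,c]]
    if cs:
        P=cast(m,[[min(cs)-.5,r],[max(cs)+.5,r]],.0335)[:,:2]@Rm; print(r,min(cs),max(cs),P.round(4).tolist(),"mid",P.mean(0)[1].round(4))
E
python3 meas.py w2
```

```text
clock: 4.15
eef_pos: [0.4901, -0.0994, 0.1513]
tcp_rot: [0.002, 0.999, 0.052, 0.004]
ft_force: [0.4, 0.2, 0.3]
width: 0.0688
267 308 322 [ 0.4092 -0.1504]
268 308 321 [ 0.4082 -0.1499]
269 308 321 [ 0.4072 -0.1499]
270 308 322 [ 0.4062 -0.1504]
271 308 321 [ 0.4052 -0.1499]
272 308 321 [ 0.4043 -0.1499]
expected finger px [[313.96265095 151.79403987]]
100 308 322 [[0.5542, -0.1453], [0.5541, -0.1567]] mid -0.151
110 308 322 [[0.5468, -0.1452], [0.5468, -0.1567]] mid -0.1509
120 308 322 [[0.5394, -0.1451], [0.5394, -0.1567]] mid -0.1509
130 308 322 [[0.5319, -0.145], [0.5318, -0.1567]] mid -0.1509
140 308 322 [[0.5242, -0.145], [0.5242, -0.1568]] mid -0.1509
150 309 322 [[0.5164, -0.1457], [0.5164, -0.1568]] mid -0.1512
160 309 322 [[0.5085, -0.1456], [0.5085, -0.1568]] mid -0.1512
170 309 322 [[0.5005, -0.1455], [0.5005, -0.1568]] mid -0.1512
180 309 322 [[0.4924, -0.1455], [0.4923, -0.1568]] mid -0.1511
190 309 322 [[0.4841, -0.1454], [0.4841, -0.1568]] mid -0.1511
200 309 322 [[0.4757, -0.1453], [0.4757, -0.1568]] mid -0.1511
210 309 322 [[0.4672, -0.1453], [0.4672, -0.1568]] mid -0.151
```

View pics/w2.png

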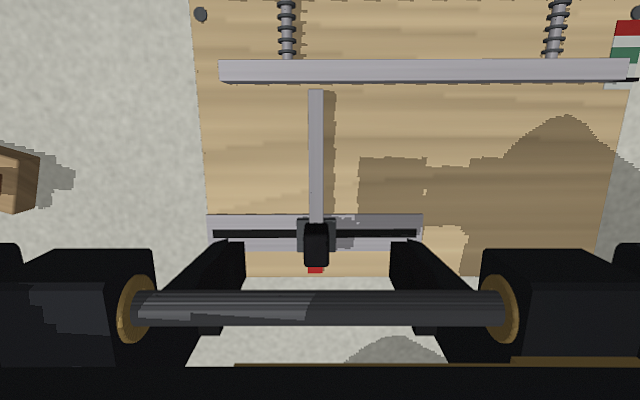

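The stop is within about 1 mm of the mark: finger centre line at −151.1 mm against −150.1 mm for the mark. Next I go to look at the rail.

Run:
```python
from h import *
print(move([0.475,0.243,0.19],np.radians(78.3)),observe()["q"])
```

```text
(array([  21.8, -341.6,  -41.3]), array([ 0.04, -0.21, 17.61])) [-4.35728734e-01  3.45869981e-01  1.70234033e+00  7.68799131e-04
  1.08980172e+00  1.03156727e+00]
```

```bash
python3 -m jog '[[1,[0.022,-0.02,-0.041],[0,0,3]],[1,[0.022,-0.342,-0.041],[0,0,17.6]],[1,[0.022,-0.342,-0.041],[0,0,17.6]],[1,[0.022,-0.342,-0.041],[0,0,17.6]],[1,[0.022,-0.342,-0.041],[0,0,17.6]],[1,[0.022,-0.342,-0.041],[0,0,17.6]],[1,[0.022,-0.342,-0.041],[0,0,17.6]],[1,[0.022,-0.342,-0.041],[0,0,17.6]]]';python3 - <<'E'
from h import *
print(move([0.475,0.243,0.19],np.radians(78.3)))
E
```

```text
clock: 4.87
eef_pos: [0.4775, 0.2027, 0.1871]
tcp_rot: [0.001, 0.995, -0.102, 0.0]
ft_force: [1.2, -0.1, 0.5]
width: 0.0883
(array([-10.6, -38.9,  -2.9]), array([ 0.08, -0.05, -0.02]))
```

```bash
python3 -m jog '[[1,[-0.005,-0.02,-0.003],[0,0,0]],[1,[-0.01,-0.039,-0.003],[0,0,0]],[1,[-0.01,-0.039,-0.003],[0,0,0]],[1,[-0.01,-0.039,-0.003],[0,0,0]],[1,[-0.01,-0.039,-0.003],[0,0,0]],[1,[-0.01,-0.039,-0.003],[0,0,0]],[1,[-0.01,-0.039,-0.003],[0,0,0]],[1,[-0.01,-0.039,-0.003],[0,0,0]]]';python3 - <<'E'
from h import *
import pickle
m=camera_model("wrist"); im=grab_frame("wrist")[:,:,::-1].copy()
cv2.imwrite("pics/w3.png",im); pickle.dump(m,open("w3.pkl","wb")); print(observe()["eef_pos"])
E
```

```text
clock: 5.53
eef_pos: [0.4758, 0.2422, 0.19]
tcp_rot: [0.001, 0.995, -0.103, 0.0]
ft_force: [0.5, 0.0, -0.3]
width: 0.0881
[0.47575671 0.24237085 0.19006253]
```

View pics/w3.png

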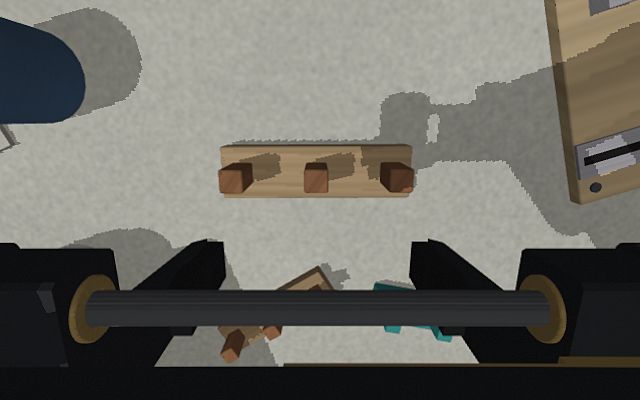

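The wooden rail's batten spans columns 219–413 and rows 145–197. The middle peg is at (316,178), and the pegs lean outward towards the image bottom.

Run:
```python
from h import *
import pickle
m=pickle.load(open("w3.pkl","rb")); im=cv2.imread("pics/w3.png"); hsv=cv2.cvtColor(im,cv2.COLOR_BGR2HSV)
mk=(hsv[...,0]<25)&(hsv[...,1]>60); mk[:135]=0;mk[210:]=0;mk[:,:200]=0;mk[:,430:]=0
for c in (240,270,285,345,350,370): 
    r=np.where(mk[:,c])[0]; print(c,r.min(),r.max(), [int(v) for v in hsv[r.min()-1:r.min()+5,c,2]],[int(v) for v in hsv[r.max()-4:r.max()+2,c,2]])
def edge(cols,fn): 
    e=np.array([(c,fn(np.where(mk[:,c])[0])) for c in cols]); k=np.polyfit(e[:,0],e[:,1],1);return k
near=edge([*range(255,300,4),*range(335,380,4)],lambda r:r.max()+.5)
P=cast(m,np.c_[[250,380],np.polyval(near,[250,380])],.024); d=P[0]-P[1]; a=np.arctan2(d[1],d[0]); print("rail y angle near",np.degrees(a))
far=edge([*range(255,300,4),*range(335,370,4)],lambda r:r.min()-.5)
Q=cast(m,np.c_[[250,380],np.polyval(far,[250,380])],.0); d2=Q[0]-Q[1]; print("far bottom z0 angle",np.degrees(np.arctan2(d2[1],d2[0])))
b=a-np.pi/2;Rm=np.array([[np.cos(b),-np.sin(b)],[np.sin(b),np.cos(b)]])
print("near u",(P[:,:2]@Rm)[:,0],"far u (z0)",(Q[:,:2]@Rm)[:,0])
ends=[]
for r in (152,155,158,):
    cs=np.where(mk[r])[0]; E=cast(m,[[cs.min()-.5,r],[cs.max()+.5,r]],.024)[:,:2]@Rm; print(r,cs.min(),cs.max(),E[:,1],E[:,1].mean())
# middle peg
pk=mk&(hsv[...,2]<150); 
for r in (172,176,180,184,188,190,192): 
    print(r,[int(v) for v in hsv[r,298:334,2]])
print([int(v) for v in hsv[158:200,316,2]])
pc=cast(m,[[316,181]],.07)[0]; print("peg top guess",pc,pc[:2]@Rm)
```

```text
240 145 197 [90, 60, 93, 127, 148, 147] [118, 134, 148, 158, 149, 163]
270 145 197 [89, 57, 102, 131, 149, 150] [144, 142, 148, 154, 147, 163]
285 145 197 [91, 59, 103, 133, 148, 150] [146, 144, 144, 140, 134, 164]
345 144 196 [113, 76, 56, 111, 137, 143] [153, 150, 147, 146, 136, 128]
350 144 196 [112, 76, 56, 111, 137, 142] [154, 151, 148, 146, 137, 128]
370 144 196 [118, 78, 60, 82, 93, 93] [154, 152, 148, 147, 135, 139]
rail y angle near 78.85555789765081
far bottom z0 angle 78.79865418075792
near u [0.40955022 0.40955022] far u (z0) [0.45838858 0.45825921]
152 221 411 [0.41756401 0.23882596] 0.3281949838530526
155 221 411 [0.41780322 0.23865266] 0.3282279382597476
158 221 410 [0.41804343 0.23941877] 0.32873110110584675
172 [160, 155, 151, 149, 153, 136, 99, 117, 122, 122, 124, 124, 125, 125, 125, 122, 121, 121, 122, 123, 121, 117, 114, 113, 111, 112, 114, 118, 112, 86, 88, 105, 102, 102, 103, 102]
176 [157, 157, 157, 157, 160, 148, 114, 115, 124, 124, 124, 124, 123, 120, 120, 122, 122, 119, 116, 114, 112, 109, 110, 114, 116, 117, 116, 117, 110, 87, 91, 110, 108, 107, 108, 108]
1
[... 491 characters left out ...]
131, 130, 129, 130, 120, 94, 123, 158, 152, 152, 152, 152]
190 [156, 156, 156, 157, 159, 143, 109, 114, 116, 117, 115, 112, 111, 115, 117, 118, 118, 117, 117, 118, 120, 125, 131, 131, 130, 130, 129, 129, 119, 92, 125, 162, 157, 156, 157, 156]
192 [149, 150, 149, 150, 150, 152, 146, 120, 102, 96, 96, 101, 110, 110, 111, 110, 110, 110, 112, 115, 119, 121, 121, 121, 120, 118, 118, 122, 120, 125, 153, 153, 153, 152, 152, 152]
[119, 96, 101, 108, 78, 51, 49, 52, 53, 51, 47, 70, 100, 119, 122, 122, 120, 119, 116, 114, 113, 112, 110, 110, 110, 113, 116, 117, 117, 117, 116, 116, 117, 112, 112, 145, 148, 145, 138, 133, 162, 169]
peg top guess [0.48922531 0.23834241 0.07      ] [0.43393246 0.32840696]
```

Run:
```python
from h import *
print(move([0.4893,0.2383,0.031],np.radians(78.85)))
```

```text
(array([ 14. ,   1. , 159.1]), array([ 0.08, -0.05, -0.62]))
```

```bash
python3 -m jog '[[0.45,[0.014,0.001,0.02],[0,0,-0.6]],[0.45,[0.014,0.001,0.05],[0,0,-0.6]],[0.45,[0.014,0.001,0.08],[0,0,-0.6]],[0.45,[0.014,0.001,0.1],[0,0,-0.6]],[0.45,[0.014,0.001,0.12],[0,0,-0.6]],[0.45,[0.014,0.001,0.14],[0,0,-0.6]],[0.45,[0.014,0.001,0.155],[0,0,-0.6]],[0.45,[0.014,0.001,0.159],[0,0,-0.6]]]' 40; python3 -m jog '[[0.45,[0,0,0],[0,0,0]],[0,[0,0,0],[0,0,0]],[0,[0,0,0],[0,0,0]],[0,[0,0,0],[0,0,0]],[0,[0,0,0],[0,0,0]],[0,[0,0,0],[0,0,0]],[0,[0,0,0],[0,0,0]],[0,[0,0,0],[0,0,0]]]'; python3 -c "
from h import *
s=observe();print(s['ft_force'],s['eef_pos'])"
```

```text
clock: 6.25
eef_pos: [0.4883, 0.2376, 0.0289]
tcp_rot: [0.001, 0.995, -0.098, -0.001]
ft_force: [1.1, 0.3, 0.2]
width: 0.0393
clock: 6.92
eef_pos: [0.4889, 0.2379, 0.0299]
tcp_rot: [0.001, 0.995, -0.098, -0.001]
ft_force: [0.1, 1.6, 5.5]
width: 0.0199
[0.05374091 1.59879255 5.54725537] [0.48885038 0.2379118  0.02985917]
```

```bash
python3 -m jog '[[0,[0,0,-0.01],[0,0,0]],[0,[0,0,-0.03],[0,0,0]],[0,[0,0,-0.06],[0,0,0]],[0,[0,0,-0.09],[0,0,0]],[0,[0,0,-0.11],[0,0,0]],[0,[0,0,-0.11],[0,0,0]],[0,[0,0,-0.11],[0,0,0]],[0,[0,0,-0.11],[0,0,0]]]';python3 - <<'E'
from h import *
s=observe();print(s["ft_force"],s["width"])
print(move([0.5511,-0.1916,0.13],np.radians(96.07)))
E
```

```text
clock: 7.58
eef_pos: [0.4882, 0.2379, 0.1385]
tcp_rot: [0.001, 0.995, -0.098, -0.002]
ft_force: [-0.1, 0.6, -3.7]
width: 0.0198
[-0.13459332  0.64892358 -3.72576549] 0.019803488124108263
(array([145.2, 409. ,   9.4]), array([  0.16,   0.21, -17.27]))
```

Lifted: the extra 3.7 N of weight fits the 0.3 kg rail. Moving over the jig at moderate speed.

```bash
python3 -m jog '[[0,[0.006,0.02,0.001],[0,0,-1]],[0,[0.015,0.045,0.001],[0,0,-2]],[0,[0.027,0.075,0.002],[0,0,-4]],[0,[0.038,0.107,0.003],[0,0,-6]],[0,[0.05,0.14,0.004],[0,0,-8]],[0,[0.061,0.173,0.005],[0,0,-10]],[0,[0.072,0.203,0.005],[0,0,-12]],[0,[0.082,0.23,0.005],[0,0,-13]]]'
python3 - <<'E'
from h import *
print(move([0.5511,-0.1916,0.13],np.radians(96.07)))
E
```

```text
clock: 8.25
eef_pos: [0.523, -0.0055, 0.1322]
tcp_rot: [0.001, 1.0, 0.016, -0.004]
ft_force: [-0.1, 1.9, -2.3]
width: 0.0194
(array([ 22. , 186.9,   2.3]), array([ 0.08,  0.42, -4.21]))
```

```bash
python3 -m jog '[[0,[0.003,0.03,0.001],[0,0,-1]],[0,[0.007,0.06,0.001],[0,0,-2]],[0,[0.011,0.095,0.002],[0,0,-3]],[0,[0.015,0.13,0.002],[0,0,-4.2]],[0,[0.019,0.16,0.002],[0,0.2,-4.2]],[0,[0.021,0.18,0.002],[0,0.4,-4.2]],[0,[0.022,0.187,0.002],[0,0.4,-4.2]],[0,[0.022,0.187,0.002],[0,0.4,-4.2]]]'; python3 -m jog '[[0,[0,0,0.01],[0,0,0]],[0,[0,0,0.02],[0,0,0]],[0,[0,0,0.03],[0,0,0]],[0,[0,0,0.04],[0,0,0]],[0,[0,0,0.05],[0,0,0]],[0,[0,0,0.06],[0,0,0]],[0,[0,0,0.065],[0,0,0]],[0,[0,0,0.065],[0,0,0]]]';python3 - <<'E'
from h import *
import pickle
m=camera_model("wrist"); im=grab_frame("wrist")[:,:,::-1].copy()
cv2.imwrite("pics/w4.png",im); pickle.dump(m,open("w4.pkl","wb"))
s=observe();print(s["eef_pos"],s["ft_force"],move([0.5511,-0.1916,0.048],np.radians(96.07)))
E
```

```text
clock: 8.92
eef_pos: [0.5504, -0.1927, 0.1286]
tcp_rot: [-0.0, 0.999, 0.052, -0.001]
ft_force: [-0.0, -0.5, -4.1]
width: 0.0197
clock: 9.58
eef_pos: [0.5497, -0.1923, 0.0622]
tcp_rot: [-0.001, 0.999, 0.052, -0.002]
ft_force: [-0.2, -0.1, -2.5]
width: 0.0195
[ 0.55009687 -0.19256141  0.06310155] [ 0.19201372  0.26910155 -2.4546869 ] (array([ 1.2, -0.8, 15.1]), array([-0.04,  0.2 , -0.12]))
```

View pics/w4.png

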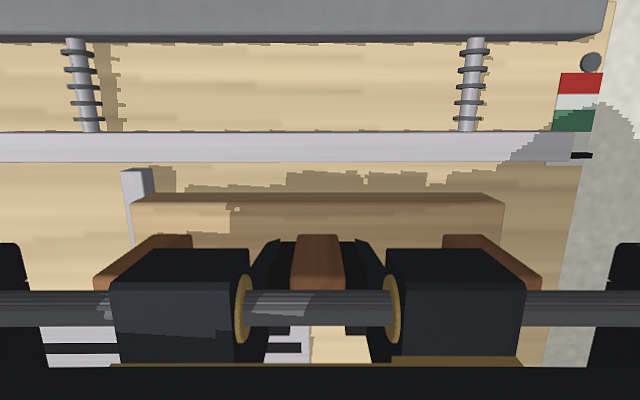

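The gripped rail hangs level above the bed, with its far edge at about row 203 (columns 131–505). The finger is at (121–154,170), the fence edge near row 160 and the pointer at (582,155). Checking the end gap and angles from these pixels.

Run:
```python
from h import *
import pickle
m=pickle.load(open("w4.pkl","rb"));im=cv2.imread("pics/w4.png")
a=np.radians(6.07);Rm=np.array([[np.cos(a),-np.sin(a)],[np.sin(a),np.cos(a)]])
def exp(u,v,z): return proj(m,[[*(Rm@[u,v]),z]]).round(1).tolist()
print("exp finger tip top right corner",exp(.5177+.045,-.1568,.0335),"left",exp(.5177+.045,-.1448,.0335))
s=observe();p=s["eef_pos"];uv=p[:2]@Rm;print("tcp uv",uv)
t=s["eef_pos"][2]-.0299+.024
print("exp rail top corners",exp(uv[0]+.025,uv[1]+.09,t),exp(uv[0]+.025,uv[1]-.09,t),"bottom",exp(uv[0]+.025,uv[1]+.09,t-.024))
for c in range(160,480,40): 
    col=cv2.cvtColor(im,cv2.COLOR_BGR2HSV)[185:215,c,2]; print(c,[int(v) for v in col])
c=cv2.resize(im[150:260,90:230],None,fx=5,fy=5,interpolation=cv2.INTER_NEAREST);cv2.imwrite("pics/c4.png",c)
```

```text
exp finger tip top right corner [[140.4, 170.3]] left [[117.7, 170.3]]
tcp uv [ 0.52665062 -0.24965093]
exp rail top corners [[123.7, 201.6]] [[506.6, 201.0]] bottom [[148.8, 190.5]]
160 [147, 149, 150, 149, 151, 153, 158, 125, 98, 97, 101, 99, 96, 98, 98, 93, 95, 130, 159, 170, 181, 189, 190, 189, 188, 189, 192, 193, 195, 198]
200 [163, 142, 148, 148, 149, 151, 157, 126, 99, 98, 101, 100, 97, 98, 98, 94, 96, 131, 161, 171, 180, 190, 192, 190, 190, 189, 189, 188, 188, 189]
240 [162, 140, 146, 147, 148, 149, 156, 125, 100, 99, 101, 100, 97, 99, 97, 95, 95, 106, 118, 124, 128, 133, 132, 130, 129, 129, 131, 132, 132, 132]
280 [138, 142, 144, 145, 145, 148, 154, 125, 100, 99, 101, 101, 98, 98, 97, 94, 95, 106, 117, 124, 128, 135, 136, 136, 135, 136, 134, 134, 131, 133]
320 [142, 144, 143, 143, 143, 147, 153, 124, 100, 100, 101, 100, 99, 99, 97, 95, 95, 106, 115, 122, 127, 133, 134, 134, 134, 134, 134, 132, 132, 131]
360 [141, 141, 141, 141, 142, 145, 152, 122, 98, 99, 102, 98, 98, 98, 96, 93, 93, 105, 114, 119, 125, 132, 132, 131, 133, 132, 132, 131, 129, 130]
400 [140, 140, 140, 141, 141, 144, 150, 122, 99, 99, 99, 97, 96, 98, 97, 94, 93, 103, 111, 119, 123, 129, 130, 130, 129, 130, 133, 135, 137, 139]
440 [139, 140, 140, 140, 140, 144, 149, 120, 97, 98, 98, 95, 95, 94, 95, 92, 92, 100, 110, 115, 119, 129, 132, 134, 138, 140, 138, 138, 138, 138]
```

View pics/c4.png

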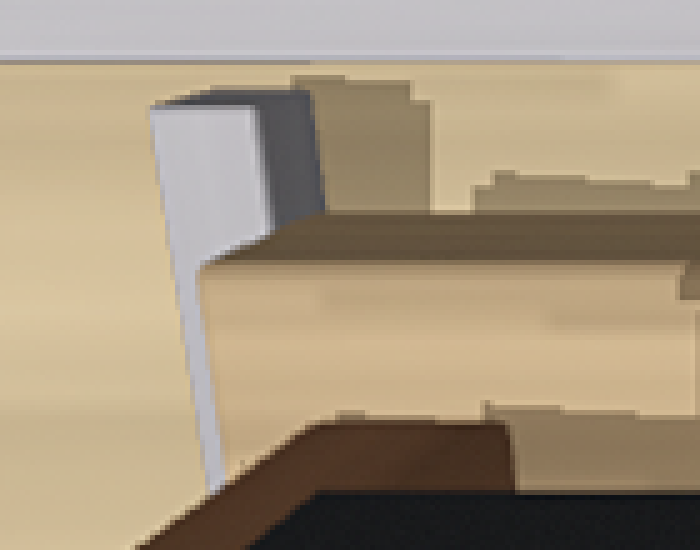

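```bash
python3 -m jog '[[0,[0,0,0.005],[0,0,0]],[0,[0,0,0.01],[0,0.2,-0.1]],[0,[0,0,0.014],[0,0.2,-0.1]],[0,[0,0,0.0155],[0,0.2,-0.1]],[0,[0,0,0.0155],[0,0.2,-0.1]],[0,[0,-0.001,0.0155],[0,0.2,-0.1]],[0,[0,-0.002,0.0155],[0,0.2,-0.1]],[0,[0,-0.002,0.0155],[0,0.2,-0.1]]]';python3 - <<'E'
from h import *
s=observe();a=np.radians(6.07);Rm=np.array([[np.cos(a),-np.sin(a)],[np.sin(a),np.cos(a)]])
print(s["eef_pos"][2],s["eef_pos"][:2]@Rm,"F jig",s["ft_force"][:2]@Rm,s["ft_force"][2],move([0.5511,-0.1916,0.0469],np.radians(96.07)))
E
```

```text
clock: 10.3
eef_pos: [0.5499, -0.1904, 0.0478]
tcp_rot: [-0.0, 0.999, 0.053, 0.0]
ft_force: [0.4, -0.4, -3.5]
width: 0.0196
0.047797023516867695 [ 0.52668706 -0.2474753 ] F jig [ 0.32722937 -0.46747793] -3.517888851254419 (array([1.1, 1.3, 0.9]), array([-0.03, -0.01, -0.01]))
```

```bash
cat > st.py <<'E'
from h import *
s=observe();a=np.radians(6.07);Rm=np.array([[np.cos(a),-np.sin(a)],[np.sin(a),np.cos(a)]])
print("z",s["eef_pos"][2].round(4),"uv",(s["eef_pos"][:2]@Rm).round(4),"Fjig",(s["ft_force"][:2]@Rm).round(2),s["ft_force"][2].round(2),"tq",s["ft_torque"].round(2),"turn",move(s["eef_pos"],np.radians(96.07))[1])
E
python3 -m jog '[[0,[0,-0.0005,0],[0,0,0]],[0,[0,-0.0008,0],[0,0,0]],[0,[0,-0.0012,0],[0,0,0]],[0,[0,-0.0015,0],[0,0,0]],[0,[0,-0.0015,0],[0,0,0]],[0,[0,-0.0015,0],[0,0,0]],[0,[0,-0.0015,0],[0,0,0]],[0,[0,-0.0015,0],[0,0,0]]]' >/dev/null;python3 st.py
python3 -m jog '[[0,[0,-0.0003,0],[0,0,0]],[0,[0,-0.0006,0],[0,0,0]],[0,[0,-0.0009,0],[0,0,0]],[0,[0,-0.001,0],[0,0,0]],[0,[0,-0.001,0],[0,0,0]],[0,[0,-0.001,0],[0,0,0]],[0,[0,-0.001,0],[0,0,0]],[0,[0,-0.001,0],[0,0,0]]]'>/dev/null;python3 st.py
```

```text
z 0.0478 uv [ 0.5267 -0.246 ] Fjig [-0.2  -0.19] -2.73 tq [-0.05 -0.06 -0.01] turn [-0.03 -0.02 -0.01]
z 0.0481 uv [ 0.5269 -0.2458] Fjig [-0.29 -5.19] -1.99 tq [-0.93 -0.    0.02] turn [ 0.06 -0.06 -0.02]
```

```bash
python3 -m jog '[[0,[0,0.0008,0],[0,0,0]],[0,[0,0.0008,0],[0,0,0]],[0,[0,0.0008,0.0008],[0,0,0]],[0,[0,0.0008,0.0014],[0,0,0]],[0,[0,0.0008,0.002],[0,0,0]],[0,[0,0.0008,0.002],[0,0,0]],[0,[0,0.0008,0.002],[0,0,0]],[0,[0,0.0008,0.002],[0,0,0]]]'>/dev/null;python3 st.py
python3 -m jog '[[0,[0,0,0.0005],[0,0,0]],[0,[0,0,0.0005],[0,0,0]],[0,[0,0,0.0005],[0,0,0]],[0,[0,0,0.0005],[0,0,0]],[0,[0,0,0.0005],[0,0,0]],[0,[0,0,0.0005],[0,0,0]],[0,[0,0,0.0005],[0,0,0]],[0,[0,0,0.0005],[0,0,0]]]'>/dev/null;python3 st.py
```

```text
z 0.0461 uv [ 0.5269 -0.2465] Fjig [-1.24 -1.31] -2.75 tq [-0.    0.   -0.01] turn [ 0.05 -0.05 -0.01]
z 0.0459 uv [ 0.527  -0.2466] Fjig [-1.52  1.78] 5.77 tq [0.29 0.3  0.01] turn [ 0.06 -0.07 -0.01]
```

```bash
python3 -m jog '[[0,[0.002,0,-0.0004],[0,0,0]],[0,[0.006,0,-0.0004],[0,0,0]],[0,[0.01,0,-0.0004],[0,0,0]],[0,[0.014,0,-0.0004],[0,0,0]],[0,[0.018,0,-0.0004],[0,0,0]],[0,[0.022,0,-0.0004],[0,0,0]],[0,[0.025,0,-0.0004],[0,0,0]],[0,[0.025,0,-0.0004],[0,0,0]]]'>/dev/null;python3 st.py
```

```text
z 0.046 uv [ 0.5521 -0.2465] Fjig [-2.49 -0.65] -1.59 tq [-0.14  0.5  -0.01] turn [ 0.05 -0.02  0.01]
```

```bash
python3 -m jog '[[0,[0.002,0,0],[0,0,0]],[0,[0.004,0,0],[0,0,0]],[0,[0.006,0,0],[0,0,0]],[0,[0.008,0,0],[0,0,0]],[0,[0.01,0,0],[0,0,0]],[0,[0.011,0,0],[0,0,0]],[0,[0.011,0,0],[0,0,0]],[0,[0.011,0,0],[0,0,0]]]'>/dev/null;python3 st.py
python3 - <<'E'
from h import *
import pickle
m=camera_model("wrist"); im=grab_frame("wrist")[:,:,::-1].copy()
cv2.imwrite("pics/w5.png",im); pickle.dump(m,open("w5.pkl","wb"))
E
```

```text
z 0.046 uv [ 0.5623 -0.2465] Fjig [-6.42 -0.31] 0.58 tq [-0.17  1.1   0.01] turn [0.02 0.09 0.01]
```

View pics/w5.png

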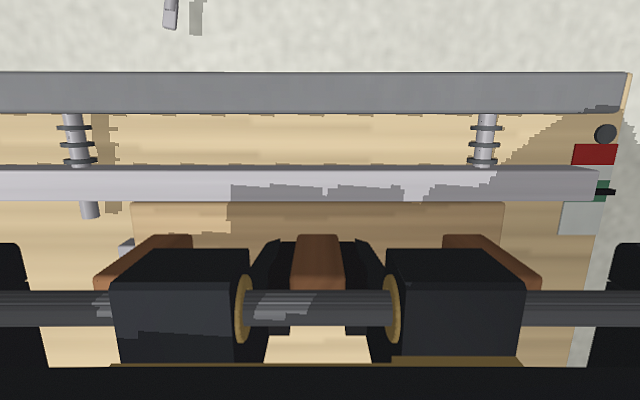

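The pointer at (605,192) is inside the green patch. The fence edge and rail edge (row 202) are parallel, and the force of about 6.5 N agrees with about 19 mm of travel. I hold the push.

```bash
for i in 1; do python3 -m jog '[[0,[0.0005,0,0],[0,0,0]],[0,[0.0005,0,0],[0,0,0]],[0,[0.0005,0,0],[0,0,0]],[0,[0.0005,0,0],[0,0,0]],[0,[0.0005,0,0],[0,0,0]],[0,[0.0005,0,0],[0,0,0]],[0,[0.0005,0,0],[0,0,0]],[0,[0.0005,0,0],[0,0,0]]]'>/dev/null;python3 st.py; done
python3 - <<'E'
from h import *
m=camera_model("top");im=grab_frame("top")[:,:,::-1].copy();cv2.imwrite("pics/t6.png",im)
im2=grab_frame("side")[:,:,::-1].copy()
a=cv2.resize(im[140:270,365:525],None,fx=4,fy=4,interpolation=cv2.INTER_CUBIC)
ms=camera_model("side"); c=cv2.resize(im2[100:230,320:480],None,fx=4,fy=4,interpolation=cv2.INTER_CUBIC)
cv2.imwrite("pics/c6.png",cv2.resize(np.vstack([a,c]),None,fx=.57,fy=.57))
E
```

```text
z 0.046 uv [ 0.5621 -0.2465] Fjig [-5.57 -0.75] -0.17 tq [-0.19  0.97  0.01] turn [0.   0.19 0.01]
```

View pics/c6.png

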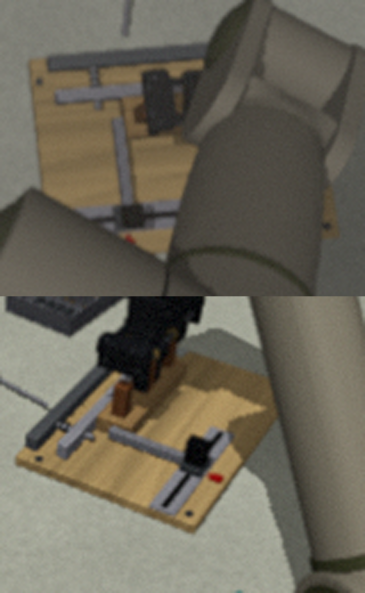

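The top and side crops show the knob and finger level with the red tab, the rail lying flat against the fence with its end at the finger, and the turquoise and small rails not touched. I finish the hold with a numeric check of stop against mark.

```bash
python3 -m jog '[[0,[0.0008,0,0],[0,0,0]],[0,[0.0008,0,0],[0,0,0]],[0,[0.0008,0,0],[0,0,0]],[0,[0.0008,0,0],[0,0,0]],[0,[0.0008,0,0],[0,0,0]],[0,[0.0008,0,0],[0,0,0]],[0,[0.0008,0,0],[0,0,0]],[0,[0.0008,0,0],[0,0,0]]]'>/dev/null;python3 st.py
python3 -m jog '[[0,[0.0008,0,0],[0,0,0]],[0,[0.0008,0,0],[0,0,0]],[0,[0.0008,0,0],[0,0,0]],[0,[0.0008,0,0],[0,0,0]],[0,[0.0008,0,0],[0,0,0]],[0,[0.0008,0,0],[0,0,0]],[0,[0.0008,0,0],[0,0,0]],[0,[0.0008,0,0],[0,0,0]]]'>/dev/null;python3 st.py
python3 - <<'E'
from h import *
a=np.radians(6.07);Rm=np.array([[np.cos(a),-np.sin(a)],[np.sin(a),np.cos(a)]])
m=camera_model("top");im=cv2.imread("pics/t6.png").astype(int);sat=im.max(2)-im.min(2)
red=(im[...,2]>90)&(im[...,1]<50)&(im[...,0]<60); red[:225]=0; red[:,:400]=0;red[:,450:]=0
c=np.argwhere(red)[:,::-1];print("mark",len(c),cast(m,[c.mean(0)],.019)[:,:2]@Rm)
o=[]
for r in range(196,224,3):
    w=np.where(sat[r,405:435]<22)[0]+405
    if len(w): o.append((cast(m,[[w.mean(),r]],.0335)[0,:2]@Rm).round(4).tolist()+[len(w)])
print("finger",o)
# wrist gauge: pointer vs green, casting
mw=camera_model("wrist");w=grab_frame("wrist")[:,:,::-1].astype(int)
g=(w[...,1]-w[...,2]>25)&(w[...,1]>50);g[:150]=0;g[230:]=0;g[:,:560]=0
q=np.argwhere(g)[:,::-1];print("green u",[(cast(mw,[[q[:,0].mean(),y]],.017)[0,:2]@Rm)[0].round(4) for y in (q[:,1].min()-.5,q[:,1].max()+.5)])
d=(w.max(2)<35);d[:170]=0;d[215:]=0;d[:,:597]=0;d[:,620:]=0
q=np.argwhere(d)[:,::-1];print("pointer u by height",[(cast(mw,[q.mean(0)],z)[0,:2]@Rm)[0].round(4) for z in (.02,.03,.038)],len(q))
E
```

```text
z 0.046 uv [ 0.5622 -0.2465] Fjig [-6.96  0.14] 1.25 tq [-0.21  1.08  0.08] turn [-0.02  0.3   0.02]
z 0.0461 uv [ 0.5623 -0.2465] Fjig [-7.   -0.39] 1.76 tq [-0.21  1.04  0.01] turn [-0.04  0.41  0.01]
mark 3 [[ 0.41687123 -0.14636835]]
finger [[0.5476, -0.1673, 10], [0.5405, -0.1522, 6], [0.5327, -0.1462, 6], [0.5245, -0.1452, 6], [0.5161, -0.147, 6], [0.5079, -0.146, 6], [0.4996, -0.1464, 5], [0.4914, -0.1468, 6], [0.4832, -0.1458, 6], [0.475, -0.1462, 5]]
green u [np.float64(0.5935), np.float64(0.5819)]
pointer u by height [np.float64(0.5876), np.float64(0.5899), np.float64(0.5917)] 109
```

```bash
python3 -m jog '[[0,[0.0006,0,0],[0,0.2,0]],[0,[0.0006,0,0],[0,0.2,0]],[0,[0.0006,0,0],[0,0.2,0]],[0,[0.0006,0,0],[0,0.2,0]],[0,[0.0006,0,0],[0,0.2,0]],[0,[0.0006,0,0],[0,0.2,0]],[0,[0.0006,0,0],[0,0.2,0]],[0,[0.0006,0,0],[0,0.2,0]]]';python3 st.py; python3 -c "
from rig import *
print(job_done())"
```

```text
clock: 17.17
eef_pos: [0.5851, -0.1857, 0.0461]
tcp_rot: [-0.0, 0.999, 0.053, -0.003]
ft_force: [-7.1, -0.5, -0.8]
width: 0.0197
z 0.0461 uv [ 0.5621 -0.2465] Fjig [-7.08  0.26] -0.82 tq [-0.25  1.02  0.03] turn [-0.06  0.32  0.02]
the job is handed in; nothing more can be done
None
```

I handed the job in at about 17 s on the robot's clock, with the arm still pushing the rail against the fence and gripping its middle peg.

- **Side stop:** I slid it about 45 mm to the red mark. The first check after release showed the finger about 1 mm off the mark. A rougher check from the top camera at the end agreed to about 0.4 mm.
- **Rail:** The large wooden rail lies flat on the bed, pegs up. I felt for the stop at about 5 N, just under its 6 N friction, then backed off, so the end gap is about 0.5–0.7 mm. That gap comes from the contact point; I did not measure it in a picture.
- **Push:** It held at 5.6–7.1 N for over 2.5 s, about 19 mm of fence travel. The pointer was inside the green zone in both gauge checks. I only saw it between moves, and the final force was the highest I measured.
- **Small disagreements:** The tool's tilt crept to about 0.3–0.4° under load. The rail's end looked about 3 mm off my prediction in one wrist picture, so I relied on the contact force there.
- **Other items:** The arm went nowhere near the glasses, mug, jar or screwdriver, but I took no separate picture at the end to check them.

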